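Set the bench lamp over the bare cylinder

ROBOT

A 6-joint arm with a two-finger parallel gripper is mounted at the origin on the work surface. World frame = base frame: x ahead of the robot, y to its left, z up, the work surface at z = 0. Lengths are in mm, angles in rad, forces in N, time in s.
With the tool pointing down it reaches from about 300 to 775 mm from the base axis. Payload 14.6 kg.
Tool frame: the origin (TCP) lies on the centre line of the jaws, within the pads' length; the fingertips stand 19 mm ahead of it and the grasp point (between the pads) is the TCP (bot.tip_reach is the distance from the TCP to the fingertips, in mm); y points along the fingers, x is the direction in which the jaws open and shut, and the axes are right-handed (so a half turn about y gives the same grasp; the last joint's range is limited). The gripper opens to 85 mm and grips with 20 to 120 N. Pads are 22 mm wide; open, the fingers measure 114 mm over their backs; the gripper's body (76 mm by 85 mm) begins 54 mm behind the grasp point. The pads swing forward as they close: fully open they stand 13 mm farther back than shut.
Start: joints at [-1.338, 0.3, 1.521, -0, 1.321, -0.067], TCP at [162.424, -525.46, 250.281] pointing down, gripper open.
Joint ranges: [-3.03, 3.03], [-0.79, 2.21], [0.23, 2.52], [-1.04, 4.18], [0, 3.07], [-2.55, 2.55]. Speed limits (rad/s): [2.22, 2.22, 2.57, 3.14, 3.14, 3.14].

INTERFACE

Orientations are given as a unit quaternion [w, x, y, z].
In Python, from rig import bot gives the robot as it stands. Calls block until the motion is done:
- bot.move_to(position, orientation): joint-space move of the TCP to a pose.
- bot.servo_line(position, attitude=None, speed=150, until_force=None): straight line of the TCP; attitude=None keeps the orientation; speed is the mean speed in mm/s. With until_force (N) it stops when the force on the tool has changed by that much, and returns True; else False.
- bot.move_joints(angles): joint-space move.
- bot.move_gripper(opening, grip_force=None): finger opening in mm; grip_force is the grip in N (None keeps the last); returns when the fingers have stopped.
- bot.dwell(seconds).
- bot.ik(position, orientation): joint angles nearest the present ones, or None.
- bot.read_state(): the state.
- bot.read_camera(name): name is "side" or "top"; returns a dict with "image" (420x560x3 uint8, blue, green, red), "depth" (420x560 float32, mm along the optical axis (not along the pixel's ray), 0 where there is no reading), "fovy" (degrees; the focal length in pixels is half the picture's height over the tangent of half this angle, whatever the lens; pixels are square), "cx", "cy" (the principal point, pixels), "eye" and "attitude" of the camera in the world. Camera axes: x right, y down, z forward; pixel columns grow to the right and rows downward; lengths in mm; the calibration is good to about 2 mm. A picture is of the moment at which its call begins.
A pose or a line that the arm cannot do raises bot.MotionError and nothing moves.
- bot.finish_job(): hands the job in, once; it reports no verdict.
The state is a dict: "clock": time; "joint_positions": joint angles; "qvel": joint speeds; "effort": joint torques, N m; "ee_pos": TCP position; "tool_rot": TCP orientation; "ft_force": force on the tool from outside, world axes, zero at the start; "moment": the same for the moment, N m; "grip_width": finger opening in mm.
Only numpy, scipy, OpenCV 4.12 (cv2) and the standard library are available. Lean on these libraries where they do the work, as an engineer would, in place of code of your own. Each camera call takes 0.05 s, during which the arm holds its last target.

TASK

One of the three cylinders of the engine block has had its piston taken out, and I want to inspect its wall. Swing the jointed bench lamp round until its head is centred over that empty bore (within a centimetre or so) and tilt the head level so that it shines straight down, then let go. Everything else on the bench stays where it is, the tall spray can in the lamp's way included, and don't bump the engine.

Things in the scene. Friction and masses are not known exactly. Their poses are not given: they have to be found in the camera images.
- lamp_pivot (a point): the lamp's post axis at the height of the head's tilt axis, 262 mm above the bench. The magnetic foot (56 x 62 x 50 mm) is fixed to the bench and carries a 14 mm steel post. This frame's yaw is the foot's yaw (its black knob faces the frame's -x); z is up. The top of the whole lamp is 299 mm above the bench.
- lower_arm (a joint): swing of the lamp's first arm about the post (vertical axis), rad, anticlockwise from above positive; at 0 it points along -x of lamp_pivot. Aluminium bar 14 mm wide, 275 to 291 mm above the bench, to the elbow 220 mm from the post (round 30 mm hubs at both ends). Friction of about 1.2 N m: stays where left. Range -1.3 to 1.5.
- outer_arm (a joint): bend of the elbow (vertical axis), rad, anticlockwise positive; at 0 it makes a right angle with it (heading = first arm's + 1.571 + this). 14 mm bar at 255 to 269 mm, under the first arm, then a U yoke 116 mm wide outside whose flat side plates (253 to 271 mm) hold the head 210 mm from the elbow. Friction of about 0.4 N m: stays where left; pushing it does not move the first arm. Range -1.5 to 0.95.
- lamp_head (a joint): tilt of the lamp head in its yoke, rad; 0 is level, shining straight down; positive with the outer edge (farthest from the elbow) raised. Level axis across the outer arm. Friction of about 0.2 N m: stays where left, no stop at level. Range -0.6 to 1.0. Pressing the raised outer edge down from above levels it.
- lamp_center (a point): middle of the lamp head, on its tilt axis. The head is a flat box 90 mm along the arm and 100 mm across, its fins' tops 12 mm above this point, the light's face 30 mm below it; z is the head's own up, -x its own direction away from the elbow (outer edge 45 mm along -x).
- bore_mouth (a point): centre of the mouth of the bore that has no piston (one of the three 76 mm bores, 90 mm apart in a row; one looks down it on the bench), in the plane of the deck 120 mm above the bench; z up along the bore.
- block: the engine block: fixed, aluminium, 180 x 345 mm and 120 mm tall with eight head studs to 175 mm above the bench; origin under its centre on the bench, x across it, y along the row of bores (bores at y = -90, 0 and 90 mm).
- spray_can_mid (a point): tall spray can, 66 mm diameter and 243 mm tall, standing in front of the block; this point is on its axis 120 mm above the bench. The arms of the lamp pass over it, but the lamp head does not.
- oil_bottle_mid (a point): grey oil bottle, 68 mm diameter, 170 mm tall; half-way up. Leave alone.
- old_piston_mid (a point): loose piston, 75 mm diameter, 50 mm tall, on the bench; half-way up. Leave alone.
- wrench_grip (a point): wrench 200 mm long lying on the bench, its handle. Leave alone.
- hammer_grip (a point): hammer 280 mm long lying on the bench, its handle. Leave alone.
- screwdriver_grip (a point): screwdriver 200 mm long lying on the bench, its handle. Leave alone.
- socket_mid (a point): deep socket, 26 mm diameter, 64 mm tall, standing on the bench; half-way up. Leave alone.
- bolt_tray_mid (a point): steel tray of bolts, 120 x 170 x 30 mm; its middle. Leave alone.

How it is judged:
By the outcome, as a careful person would: the job done as asked, in the order asked, and still so for the second after the job is handed in, with the robot touching nothing.
It also fails if it takes over 72 s, if anything falls off the work surface, if the arm or the gripper's body presses on something with over 40 N, if the wrist force passes 120 N, or if a joint passes its speed limit or range.

## Working session

There is one attempt and no reset: what is moved stays moved. The work goes in short steps, each a Python script; the robot and the scene stay as the last script left them, time stands still between calls to the robot, and variables do not carry over. Pictures are saved under pics/ and viewed, and the job is handed in when it is done.

```bash
ls; mkdir -p pics
python3 - <<'E'
from rig import bot
import cv2,numpy as np
for n in("top","side"):
    c=bot.read_camera(n); cv2.imwrite(f"pics/{n}0.png",c["image"]); np.savez(f"{n}0.npz",**c)
    print(n,c["fovy"],c["cx"],c["cy"],c["eye"],c["attitude"])
s=bot.read_state();print(s["clock"],s["tool_rot"],s["ft_force"],s["grip_width"])
E
```

```text
pics
top 42.304233222738695 272.32862887926063 212.73664538457402 [ 387.50004657  -26.25941367 1734.72873125] [ 0.03099223 -0.70407871  0.70807463 -0.04407917]
side 55.35193034167412 287.8532217316257 208.4131408452869 [ 40.95008423 762.25705337 902.49887975] [ 0.13628112 -0.25995105  0.85614429 -0.42528798]
0.1 [ 0.56930363 -0.56879753  0.42002895 -0.41945016] [ 0.20979995 -0.17907637 -0.20987876] 85.66978091679172
```

View pics/top0.png

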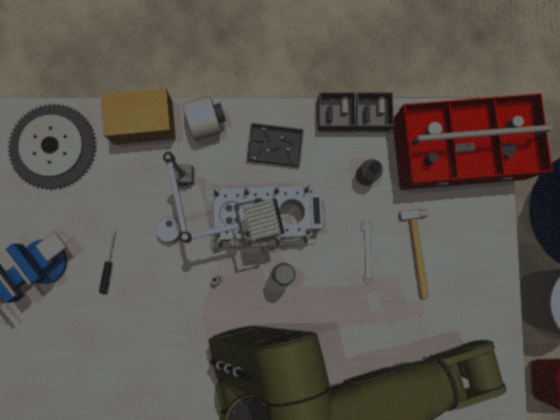

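View pics/side0.png

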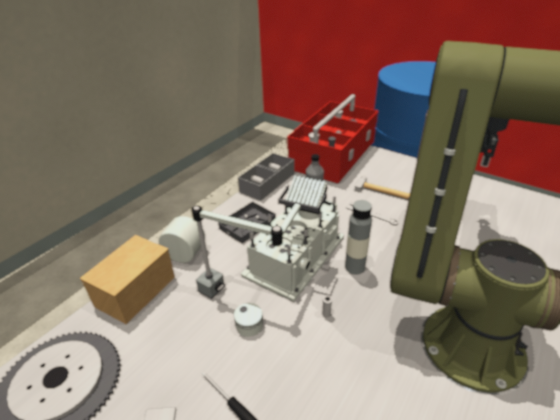

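```bash
cat > h.py <<'E'
import numpy as np,cv2
from scipy.spatial.transform import Rotation as R
def q(a): return R.from_quat([a[1],a[2],a[3],a[0]])
def load(n): return dict(np.load(n+".npz"))
def f(c): return 210/np.tan(np.radians(float(c["fovy"]))/2)
def ray(c,u,v):
    d=np.stack([(np.asarray(u,float)-c["cx"])/f(c),(np.asarray(v,float)-c["cy"])/f(c),np.ones(np.shape(u))],-1)
    return q(c["attitude"]).apply(d)
def onz(c,u,v,z):
    d=ray(c,u,v); e=c["eye"]; return e+d*((z-e[2])/d[...,2])[...,None]
def cloud(c):
    v,u=np.mgrid[:420,:560]; d=ray(c,u.ravel(),v.ravel())
    P=c["eye"]+d*c["depth"].ravel()[:,None]; P[c["depth"].ravel()==0]=np.nan
    return P.reshape(420,560,3)
def proj(c,p):
    d=q(c["attitude"]).inv().apply(np.asarray(p,float)-c["eye"]); return np.stack([c["cx"]+f(c)*d[...,0]/d[...,2],c["cy"]+f(c)*d[...,1]/d[...,2]],-1)
def crop(c,x0,y0,x1,y1,k,name,g=1.8):
    im=np.clip(c["image"][y0:y1,x0:x1].astype(float)*g,0,255).astype(np.uint8)
    cv2.imwrite("pics/"+name,cv2.resize(im,None,fx=k,fy=k,interpolation=cv2.INTER_CUBIC))
E
python3 - <<'E'
from h import *
c=load("top0"); crop(c,150,140,340,300,4,"topc.png")
s=load("side0"); crop(s,180,150,400,340,3.5,"sidec.png",1.3)
P=cloud(c)
for u,v in [(169,157),(186,237),(261,221),(292,211),(230,213),(284,268),(318,210),(371,165),(450,260),(40,250),(300,300),(215,282)]: print(u,v,P[v,u].round())
E
```

```text
169 157 [692. 223. 299.]
186 237 [477. 175. 299.]
261 221 [521. -23. 275.]
292 211 [ 578. -122.   -0.]
230 213 [561.  70. 109.]
284 268 [394. -85. 243.]
318 210 [ 567. -194.  122.]
371 165 [ 695. -348.  165.]
450 260 [ 418. -630.   -7.]
40 250 [453. 633. 109.]
300 300 [ 294. -145.   -1.]
215 282 [354. 118.  70.]
```

View pics/topc.png

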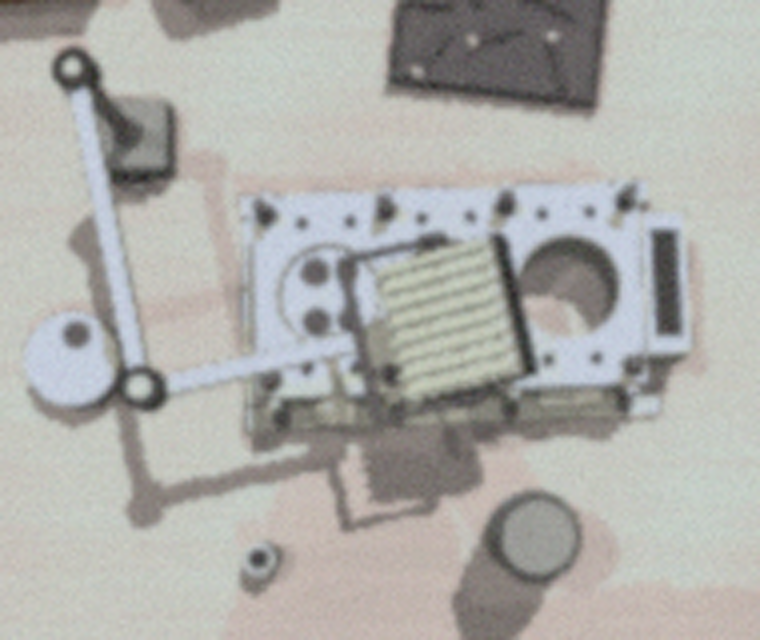

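View pics/sidec.png

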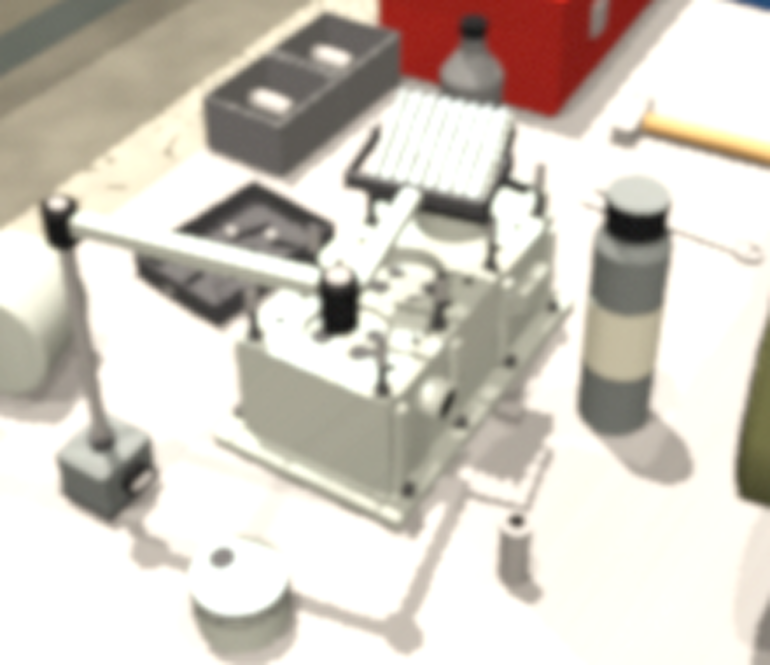

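Run:
```python
from h import *
c=load("top0");P=cloud(c)
# hubs: points near top z
Z=P[...,2]
for (u,v) in [(168.5,157.5),(185.5,236.5)]:
    m=np.zeros_like(Z,bool); m[int(v)-8:int(v)+9,int(u)-8:int(u)+9]=1
    m&=(Z>294)&(Z<304); vs,us=np.nonzero(m)
    (cu,cv),r=cv2.minEnclosingCircle(np.stack([us,vs],1).astype(np.float32))
    print("hub",cu,cv,r,m.sum(),onz(c,cu,cv,299.).round(1), P[m].mean(0).round(1), [us.mean(),vs.mean()])
# bore circle: region in deck with z<110
m=((Z<105)|np.isnan(Z)); m[:, :262]=0; m[:,312]=0; m[:190]=0;m[232:]=0; m[:,308:]=0
mm=m.astype(np.uint8)
n,l,st,ce=cv2.connectedComponentsWithStats(mm)
for i in range(1,n):
    if st[i,4]>50: print(st[i],ce[i])
# deck mask
d=((Z>114)&(Z<126)).astype(np.uint8); d[:,:205]=0;d[:,335:]=0;d[:170]=0;d[260:]=0
cv2.imwrite("pics/deck.png",cv2.resize(np.concatenate([d*255,m.astype(np.uint8)*255],1)[170:260],None,fx=1,fy=1))
# head
v,u=np.nonzero((Z>230)&(Z<330)); k=(u>232)&(u<292)&(v>190)&(v<250)
H=P[v[k],u[k]]; 
np.save("H.npy",H); print(len(H),np.percentile(H,[1,50,99],axis=0).round())
# top plane fit of head
for vv in range(200,242,5): print(vv,[int(x) if x==x else -1 for x in Z[vv,234:286:3]])
```

```text
hub 168.3909149169922 158.06362915039062 6.947477340698242 76 [689.2 224.3 299. ] [691.6 225.9 297.8] [np.float64(167.8815789473684), np.float64(157.28947368421052)]
hub 185.04794311523438 234.7876739501953 6.5412821769714355 52 [483.  177.6 299. ] [479.6 178.6 296.9] [np.float64(184.76923076923077), np.float64(236.15384615384616)]
[280 199  25  25 475] [291.85473684 211.17894737]
1494 [[462. -80. 244.]
 [523. -23. 270.]
 [581.  47. 293.]]
200 [108, 118, 119, 119, 114, 116, 275, 267, 261, 110, 112, 273, 290, 275, 267, 124, 120, 124]
205 [266, 258, 110, 120, 120, 252, 263, 267, 269, 267, 276, 268, 294, 282, 268, 118, 40, 5]
210 [111, 269, 111, 106, 244, 257, 268, 267, 261, 268, 272, 280, 293, 284, 277, 262, 0, 7]
215 [110, 268, 107, 103, 119, 255, 264, 259, 263, 266, 269, 285, 281, 280, 272, 266, -1, 5]
220 [109, 116, 269, 115, 113, 256, 256, 257, 258, 262, 279, 287, 278, 279, 290, 270, 118, -2]
225 [263, 267, 273, 122, 117, 259, 248, 254, 264, 260, 277, 275, 273, 279, 278, 268, 262, 115]
230 [124, 124, 271, 118, 120, 251, 245, 252, 254, 266, 275, 267, 273, 275, 283, 278, 265, 120]
235 [122, 117, 121, 264, 126, 124, 246, 253, 259, 272, 272, 268, 270, 258, 252, 124, 117, 115]
240 [98, 104, 18, 265, 16, 104, 12, 235, 9, 269, 266, 271, 266, 23, 46, 44, 14, 81]
```

Run:
```python
from h import *
c=load("top0"); P=cloud(c);Z=P[...,2]
g=cv2.cvtColor(c["image"],cv2.COLOR_BGR2GRAY)
big=cv2.resize(g,None,fx=4,fy=4,interpolation=cv2.INTER_CUBIC)
for (u,v) in [(168.5,157.5),(185.5,236.5)]:
    a=cv2.GaussianBlur(big[int(v*4)-48:int(v*4)+48,int(u*4)-48:int(u*4)+48],(5,5),1)
    h=cv2.HoughCircles(a,cv2.HOUGH_GRADIENT,1,50,param1=80,param2=8,minRadius=15,maxRadius=30)
    print("hub",h[0][:2] if h is not None else None)
    if h is not None:
        x,y,r=h[0][0]; U=(int(u*4)-48+x+.5)/4-.5;V=(int(v*4)-48+y+.5)/4-.5
        print(U,V,r/4,r/4*(1734-299)/f(c),onz(c,U,V,299.).round(1))
a=cv2.GaussianBlur(big[190*4:236*4,265*4:318*4],(5,5),1)
h=cv2.HoughCircles(a,cv2.HOUGH_GRADIENT,1,100,param1=80,param2=8,minRadius=45,maxRadius=70)
for x,y,r in h[0][:3]:
    U=(265*4+x+.5)/4-.5;V=(190*4+y+.5)/4-.5
    print("bore",U,V,r/4*(1734-120)/f(c),onz(c,U,V,120.).round(1))
print("bore depth",onz(c,291.85,211.18,120.).round(1))
# other bore circle (piston one, left), outline ring
a=cv2.GaussianBlur(big[192*4:236*4,208*4:250*4],(5,5),1)
h=cv2.HoughCircles(a,cv2.HOUGH_GRADIENT,1,100,param1=60,param2=8,minRadius=45,maxRadius=65)
if h is not None:
  for x,y,r in h[0][:3]:
    U=(208*4+x+.5)/4-.5;V=(192*4+y+.5)/4-.5
    print("bore L",U,V,r/4*(1734-120)/f(c),onz(c,U,V,120.).round(1))
# spray can top
a=cv2.GaussianBlur(big[255*4:285*4,268*4:300*4],(5,5),1)
h=cv2.HoughCircles(a,cv2.HOUGH_GRADIENT,1,100,param1=60,param2=8,minRadius=35,maxRadius=60)
x,y,r=h[0][0];U=(268*4+x+.5)/4-.5;V=(255*4+y+.5)/4-.5
print("can",r/4*(1734-243)/f(c),onz(c,U,V,243.).round(1))
# dark blobs (studs tips)
# bar axis: bright pixels with z 245..275 between elbow and yoke
m=(Z>250)&(Z<280); m[:, :192]=0; m[:,235:]=0; m[:222]=0; m[245:]=0
vs,us=np.nonzero(m); pp=onz(c,us,vs,269.)[:,:2]; print(len(pp))
l=cv2.fitLine(pp.astype(np.float32),cv2.DIST_HUBER,0,.01,.01).ravel(); print("bar",l, np.degrees(np.arctan2(l[1],l[0])))
H=np.load("H.npy")
```

```text
hub [[49.5 46.5 23.1]
 [90.5 78.5 24.5]]
168.5 156.75 5.775 15.26856588574178 [692.8 224.  299. ]
hub [[46.5 43.5 16.6]]
184.75 235.0 4.15 10.97221617763262 [482.5 178.4 299. ]
bore 291.75 211.25 37.46868416285294 [ 563.8 -115.   120. ]
bore depth [ 564.  -115.3  120. ]
bore L 247.25 215.0 41.78055790325973 [553.1  18.2 120. ]
can 27.882905491389444 [382.1 -85.3 243. ]
241
bar [ 2.2557230e-01 -9.7422642e-01  4.9562378e+02  1.0678561e+02] -76.96346
```

```bash
cat >> h.py <<'E'
PIV=np.array([692.6,224.2]); BORE=np.array([563.9,-115.2])
def solve(B,L1=220,L2=210):
    d=B-PIV; D=np.hypot(*d); a=np.arccos((L1**2+D*D-L2**2)/(2*L1*D)); h1=np.arctan2(d[1],d[0])-a
    E=PIV+L1*np.array([np.cos(h1),np.sin(h1)]); h2=np.arctan2(*(B-E)[::-1]); return h1,h2,E
def quat(h,flip=False):  # jaws' opening axis perpendicular to heading h, tool down
    y=np.array([0,0,-1.]); x=np.array([-np.sin(h),np.cos(h),0])*( -1 if flip else 1); z=np.cross(x,y)
    r=R.from_matrix(np.stack([x,y,z],1)).as_quat(); return [r[3],r[0],r[1],r[2]]
E
python3 - <<'E'
from h import *
from rig import bot
s=bot.read_state(); print(q(s["tool_rot"]).as_matrix().round(2))
E0=np.array([478.,177.]); h20=np.radians(-76.96)
h1,h2,E=solve(BORE); h10=np.arctan2(*(E0-PIV)[::-1])
print("now",np.degrees([h10,h20]),"tgt",np.degrees([h1,h2]),E)
for nm,Ee,h in(("s",E0,h20),("t",E,h2)):
  g=Ee+85*np.array([np.cos(h),np.sin(h)])
  for fl in(0,1):
    for z in (262,340): print(nm,fl,z,g.round(),bot.ik([*g,z],quat(h,fl)))
E
```

```text
[[ 0.3  -0.    0.96]
 [-0.96  0.    0.3 ]
 [-0.   -1.    0.  ]]
now [-167.59563746  -76.96      ] tgt [-142.34959862  -77.49070624] [518.4144257   89.81478613]
s 0 262 [497.  94.] [ 1.14841790e-01  1.92203502e-01  1.62728693e+00 -4.44089210e-16
  1.32210222e+00 -1.12749144e-01]
s 0 340 [497.  94.] [ 1.14841790e-01  1.45851868e-01  1.50170467e+00 -4.44089210e-16
  1.49403611e+00 -1.12749144e-01]
s 1 262 [497.  94.] None
s 1 340 [497.  94.] None
t 0 262 [537.   7.] [-5.54988818e-02  2.61514724e-01  1.54241200e+00 -4.44089210e-16
  1.33766593e+00 -2.73827245e-01]
t 0 340 [537.   7.] [-5.54988818e-02  2.17827612e-01  1.41728205e+00 -4.44089210e-16
  1.50648299e+00 -2.73827245e-01]
t 1 262 [537.   7.] None
t 1 340 [537.   7.] None
```

Run:
```python
from h import *
from rig import bot
E0=np.array([478.,177.]); h=np.radians(-76.96); g=E0+85*np.array([np.cos(h),np.sin(h)])
p=bot.read_state()["ee_pos"]
bot.servo_line([p[0],p[1],390],speed=250)
bot.move_to([*g,390],quat(h))
bot.move_gripper(55,grip_force=40)
bot.servo_line([*g,300],speed=150)
c=bot.read_camera("side"); np.savez("side1.npz",**c); crop(c,180,120,440,320,3,"side1.png",1.2)
c=bot.read_camera("top"); np.savez("top1.npz",**c); crop(c,150,140,340,300,4,"top1.png")
s=bot.read_state();print(s["clock"],s["ee_pos"],s["ft_force"],s["grip_width"])
```

```text
4.5667 [497.50792096  94.24007338 301.13738932] [-0.41788392 -0.45855733 -0.43826132] 55.16039586954417
```

View pics/side1.png

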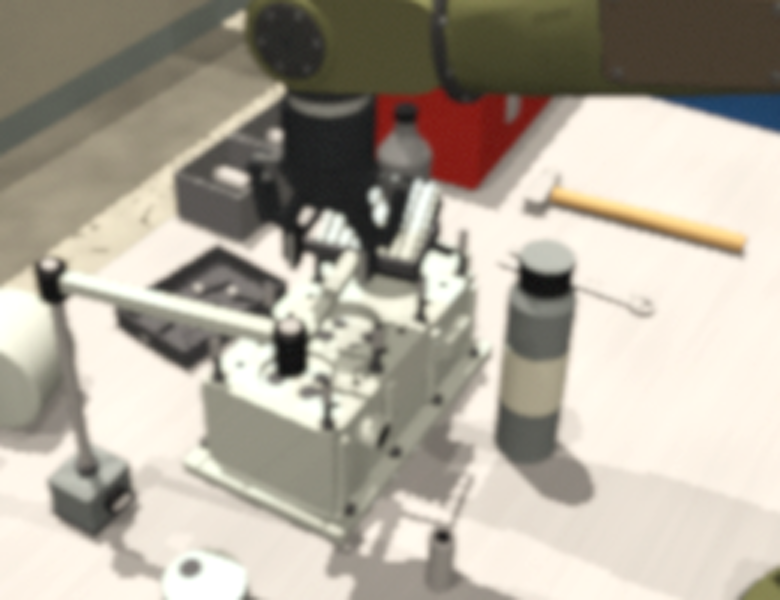

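View pics/top1.png

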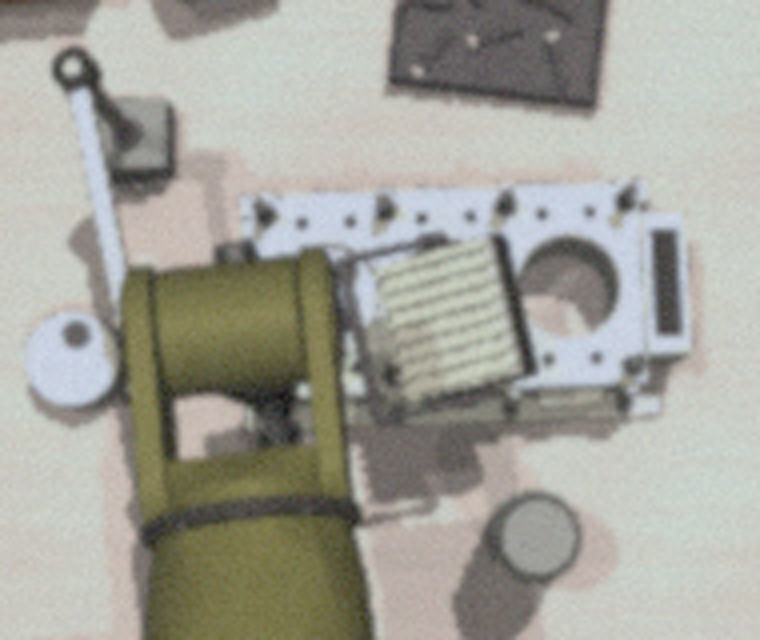

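Run:
```python
from h import *
from rig import bot
E0=np.array([478.,177.]); h20=np.radians(-76.96); h10=np.arctan2(*(E0-PIV)[::-1])
u=lambda a:np.array([np.cos(a),np.sin(a)])
g=E0+85*u(h20)
print(bot.servo_line([*g,262],speed=80,until_force=8))
bot.move_gripper(5,grip_force=40)
s=bot.read_state();print(s["clock"],s["ee_pos"],s["ft_force"],s["moment"],s["grip_width"])
```

```text
False
5.6333 [497.36505861  94.2063099  262.43003285] [1.27875532 0.13962651 4.2470497 ] [ 0.0480872  -0.03654031 -0.19462623] 13.259294108156945
```

Run:
```python
from h import *
from rig import bot
E0=np.array([478.,177.]); h20=np.radians(-76.96); h10=np.arctan2(*(E0-PIV)[::-1])
u=lambda a:np.array([np.cos(a),np.sin(a)])
h1,h2,_=solve(BORE)
off=E0-(PIV+220*u(h10))
for k in range(1,7):
    t=k/6; a=h10+t*(h1-h10); b=h20+t*(h2-h20)
    g=PIV+220*u(a)+(1-t)*off+85*u(b)
    hit=bot.servo_line([*g,262],quat(b),speed=60,until_force=50)
    s=bot.read_state();print(s["clock"],hit,s["ee_pos"].round(1) if hasattr(s["ee_pos"],"round") else s["ee_pos"],np.round(s["ft_force"],1),np.round(s["moment"],2),round(s["grip_width"],1))
    if hit: break
c=bot.read_camera("top"); np.savez("top2.npz",**c); crop(c,150,140,340,300,4,"top2.png")
c=bot.read_camera("side"); np.savez("side2.npz",**c); crop(c,180,120,440,320,3,"side2.png",1.2)
```

```text
6.05 False [501.6  78.3 262.5] [ 6.2 -0.3  3.7] [-0.1  -0.75  0.01] 13.2
6.4667 False [506.6  63.1 262.5] [5.1 0.1 3.3] [ 0.06 -0.79 -0.08] 13.4
6.8833 False [512.7  48.3 262.4] [4.9 0.8 3.5] [ 0.07 -0.77 -0.08] 13.4
7.3 False [519.9  33.9 262.4] [5.6 2.2 3.5] [ 0.19 -0.74 -0.11] 13.2
7.7167 False [528.1  20.2 262.4] [5.  2.8 3.6] [ 0.33 -0.75 -0.13] 13.2
8.1333 False [537.3   7.1 262.4] [5.2 3.  3.9] [ 0.44 -0.65 -0.07] 13.3
```

View pics/top2.png

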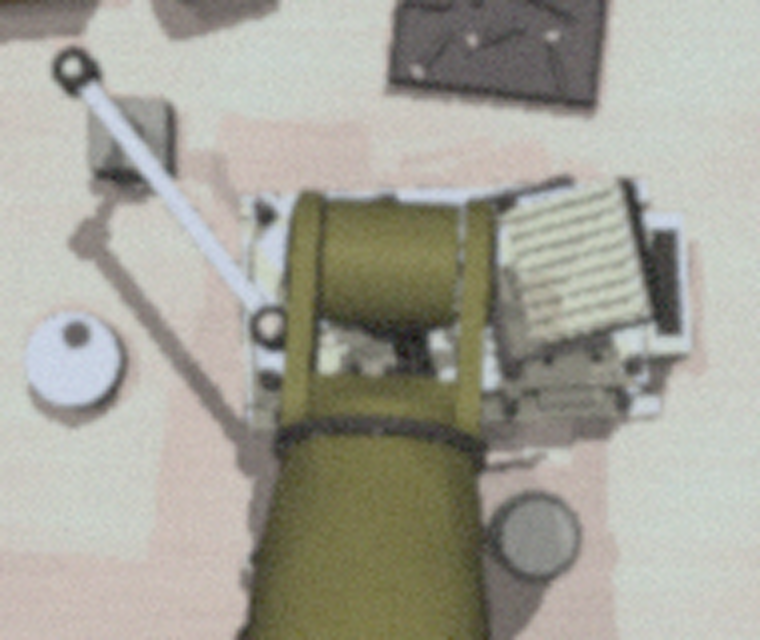

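Run:
```python
from h import *
from rig import bot
bot.move_gripper(50)
p=bot.read_state()["ee_pos"]
bot.servo_line([p[0],p[1],390],speed=200)
j=list(bot.read_state()["joint_positions"]); j[0]+=-0.9; bot.move_joints(j)
c=bot.read_camera("top"); np.savez("top3.npz",**c); crop(c,150,140,340,300,4,"top3.png")
c=bot.read_camera("side"); np.savez("side3.npz",**c); crop(c,180,120,440,320,3,"side3.png",1.2)
print(bot.read_state()["clock"])
```

```text
11.275
```

View pics/top3.png

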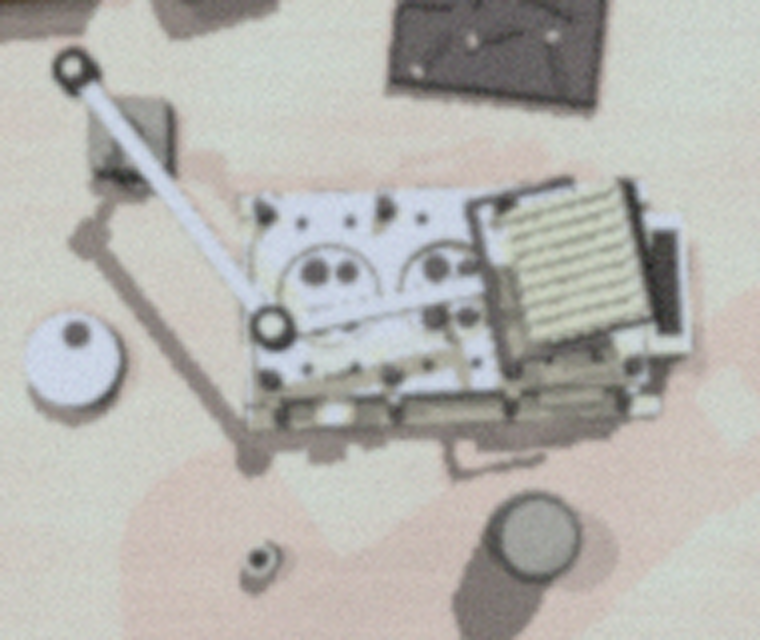

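View pics/side3.png

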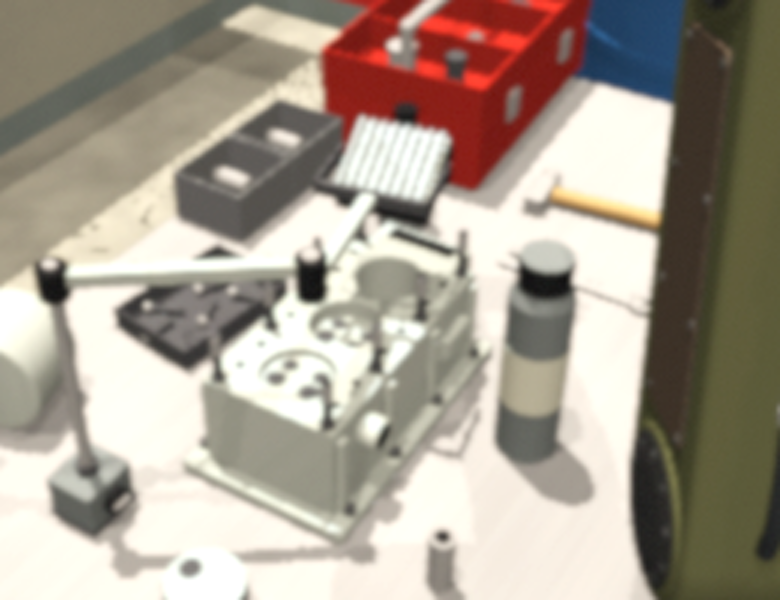

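```bash
cat > meas.py <<'E'
from h import *
import sys
c=load(sys.argv[1]); P=cloud(c);Z=P[...,2]
W=lambda x,y,z: onz(c,np.array(150+(x+.5)/4-.5),np.array(140+(y+.5)/4-.5),z)
# bar: depth band along expected bar; centroid line
m=(Z>247)&(Z<278); m[:, :224]=0; m[:,268:]=0; m[:205]=0; m[230:]=0
vs,us=np.nonzero(m); pp=onz(c,us,vs,269.)[:,:2]
l=cv2.fitLine(pp.astype(np.float32),cv2.DIST_HUBER,0,.01,.01).ravel(); print("bar",len(pp),l,np.degrees(np.arctan2(l[1],l[0])))
# elbow: dark ring
g=cv2.GaussianBlur(c["image"],(3,3),0).max(2)
d=np.zeros_like(g); s=g[212:232,207:228]; d[212:232,207:228]=(s<60)
n,lab,st,ce=cv2.connectedComponentsWithStats(d); i=1+np.argmax(st[1:,4])
cn,_=cv2.findContours((lab==i).astype(np.uint8),cv2.RETR_EXTERNAL,cv2.CHAIN_APPROX_NONE)
(eu,ev),r=cv2.minEnclosingCircle(cn[0]); E=onz(c,np.array(eu),np.array(ev),299.); E2=onz(c,ce[i][0],ce[i][1],299.)
print("elbow",st[i],eu,ev,r,E.round(1),E2.round(1),"visual",W(272,327,299.).round(1), np.hypot(*(E[:2]-PIV)),np.hypot(*(E2[:2]-PIV)))
dd=l[:2]*np.sign(-l[1])
for e in (E,E2):
    p=l[2:]+dd*np.dot(e[:2]-l[2:],dd); print("foot",p.round(1),"head",(p+210*dd).round(1),"err",(p+210*dd-BORE).round(1))
# head fins: 3D points; fit plane
v,u=np.nonzero((Z>225)&(Z<320)); k=(u>274)&(u<315)&(v>180)&(v<232)
H=P[v[k],u[k]]; A=np.c_[H[:,:2],np.ones(len(H))]
w=np.ones(len(H),bool)
for _ in range(6):
    x=np.linalg.lstsq(A[w],H[w,2],rcond=None)[0]; r=H[:,2]-A@x; w=abs(r)<10
s=x[:2]@dd; n=np.array([-dd[1],dd[0]])
print("tilt along arm",np.arctan(s),"across",x[:2]@n,"rms",r[w].std(),w.sum(),"z at bore",x@[*BORE,1])
print("head centroid",H[w].mean(0).round(1), "along-arm range",np.percentile((H[w,:2]-BORE)@dd,[1,99]).round(),"z",np.percentile(H[w,2],[1,99]).round())
E
python3 meas.py top3
```

```text
bar 246 [ 2.2448860e-01 -9.7447670e-01  5.3523376e+02  2.0259825e+01] -77.02719
elbow [214 221  10   6  24] 218.5 223.5 4.527792930603027 [512.5  89.5 299. ] [510.4  87.2 299. ] visual [518.2  91.8 299. ] 224.90454264486422 227.9920341793143
foot [518.9  91. ] head [ 566.1 -113.7] err [2.2 1.5]
foot [519.3  89.2] head [ 566.5 -115.4] err [ 2.6 -0.2]
tilt along arm 0.43093081890340085 across 0.0049019389846475594 rms 4.8825613213067465 1061 z at bore 270.0501761154036
head centroid [ 563.9 -112.3  268.8] along-arm range [-42.  37.] z [245. 290.]
```

Run:
```python
from h import *
from rig import bot
h=np.radians(-77.03); dd=np.array([np.cos(h),np.sin(h)]); C=np.array([566.,-114.])
p=C+31*dd
print(bot.ik([*p,293],quat(h)))
bot.move_gripper(0)
bot.move_to([*p,390],quat(h))
bot.servo_line([*p,330],speed=150)
f0=np.array(bot.read_state()["ft_force"]); print(f0)
for z in (315,311,307,303,300,297,295,294,293):
    hit=bot.servo_line([*p,z],speed=25,until_force=30)
    s=bot.read_state(); print(z,hit,round(s["clock"],2),np.round(s["ee_pos"],1),np.round(np.array(s["ft_force"])-f0,1),round(s["grip_width"],1))
    if hit: break
c=bot.read_camera("side"); np.savez("side4.npz",**c); crop(c,180,100,440,300,3,"side4.png",1.2)
```

```text
[-3.08557659e-01  3.64704211e-01  1.33639756e+00 -4.44089210e-16
  1.44049088e+00 -5.34926863e-01]
[-0.05349676 -0.02642868  0.62511707]
315 False 14.46 [ 573.  -144.2  315.1] [-0.   0.9 -0.3] -0.1
311 False 14.77 [ 573.1 -144.5  311.4] [ 0.7 -2.6  2.4] -0.2
307 False 15.07 [ 573.2 -145.   307.9] [-0.4 -5.9  7. ] 0.3
303 False 15.38 [ 573.2 -144.8  303.7] [ 1.4 -4.5  5.7] -0.2
300 False 15.65 [ 573.1 -144.7  300.5] [ 1.4 -3.6  4.3] -0.1
297 False 15.92 [ 573.1 -144.4  297.3] [ 0.7 -1.2  3.5] 0.1
295 False 16.17 [ 573.1 -144.3  295.2] [ 1.5 -2.6  3.7] -0.2
294 False 16.42 [ 573.1 -144.4  294.3] [ 1.9 -2.1  5.3] 0.3
293 False 16.67 [ 573.1 -144.4  293.3] [ 1.7 -3.1  5. ] 0.1
```

View pics/side4.png

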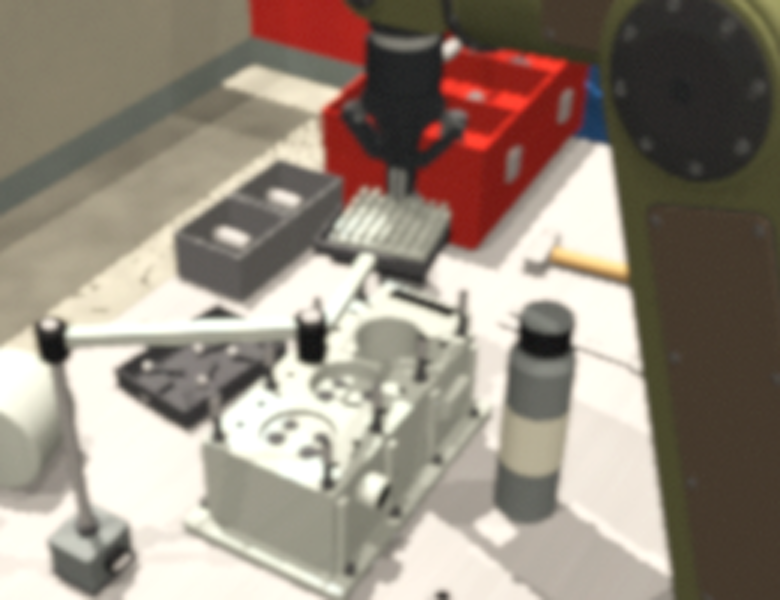

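```bash
python3 - <<'E'
from h import *
from rig import bot
p=bot.read_state()["ee_pos"]
bot.servo_line([p[0],p[1],390],speed=150)
j=list(bot.read_state()["joint_positions"]); j[0]-=0.8; bot.move_joints(j)
c=bot.read_camera("top")
D=[c["depth"]]+[bot.read_camera("top")["depth"] for _ in range(5)]
D=np.array(D); D[D==0]=np.nan; c["depth"]=np.nan_to_num(np.nanmedian(D,0))
np.savez("top5.npz",**c); crop(c,150,140,340,300,4,"top5.png")
c=bot.read_camera("side"); np.savez("side5.npz",**c); crop(c,180,100,440,300,3,"side5.png",1.2)
print(bot.read_state()["clock"])
E
python3 meas.py top5
```

```text
19.55
bar 250 [ 2.1868575e-01 -9.7579533e-01  5.3489301e+02  1.8773163e+01] -77.36814
elbow [213 220  10   8  29] 217.5 223.0 4.609872341156006 [513.8  92.1 299. ] [510.2  89.8 299. ] visual [518.2  91.8 299. ] 222.2447632357707 226.5959653955986
foot [518.2  93.1] head [ 564.2 -111.8] err [0.3 3.4]
foot [518.6  91.7] head [ 564.5 -113.2] err [0.6 2. ]
tilt along arm 0.005237866651926057 across 0.0022318519081402375 rms 3.9611575120093154 1218 z at bore 269.0020741101125
head centroid [ 561.6 -109.2  269. ] along-arm range [-63.  38.] z [262. 277.]
```

View pics/top5.png

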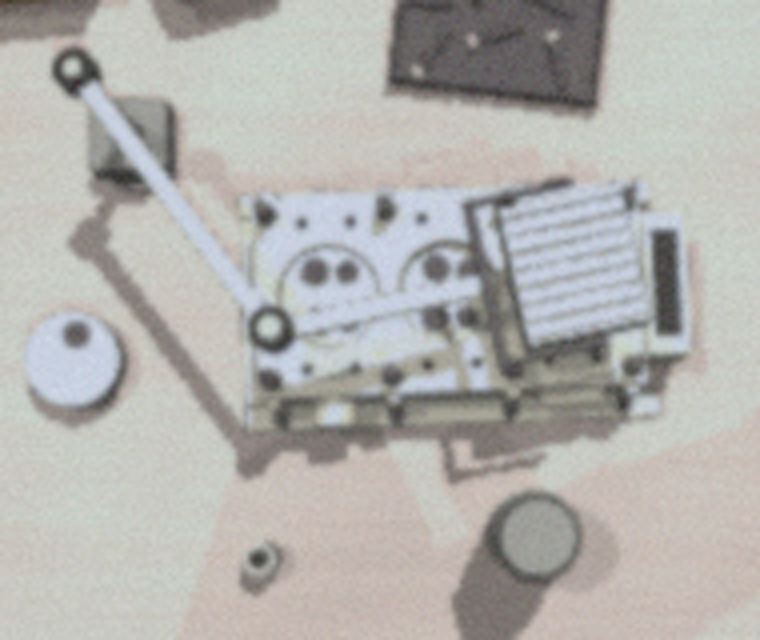

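View pics/side5.png

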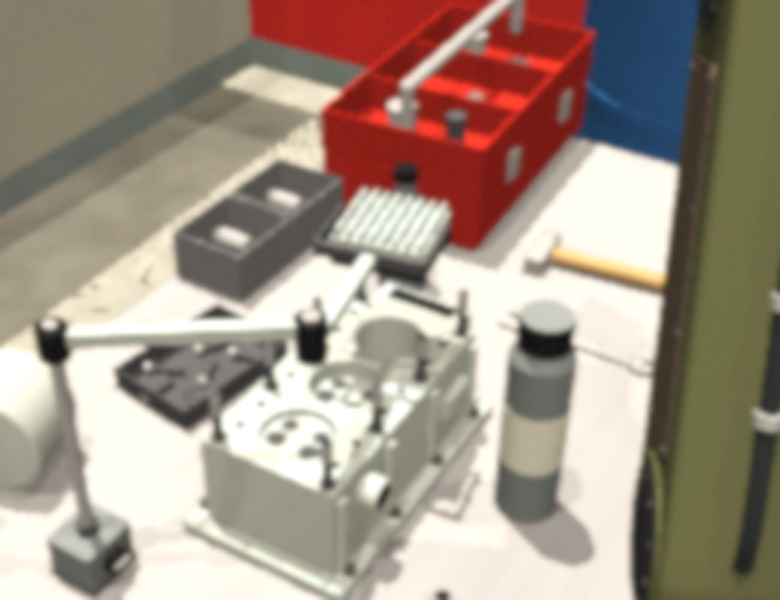

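Run:
```python
from h import *
c=load("top5"); P=cloud(c); Z=P[...,2]
W=lambda x,y,z: onz(c,np.array(150+(x+.5)/4-.5),np.array(140+(y+.5)/4-.5),z)
K=[(501,205),(632,183),(653,324),(533,347)]
k=np.array([W(x,y,272.)[:2] for x,y in K]); print("sides",[np.hypot(*(k[i]-k[i-1])).round() for i in range(4)],"centre",k.mean(0).round(1),"err",(k.mean(0)-BORE).round(1))
h=np.radians(-77.2);dd=np.array([np.cos(h),np.sin(h)]);n=np.array([-dd[1],dd[0]])
a=(P[...,:2]-k.mean(0))@dd;b=(P[...,:2]-k.mean(0))@n
m=(abs(a)<41)&(abs(b)<46)&(Z>250)&(Z<295)
A=np.c_[a[m],b[m],np.ones(m.sum())]; x=np.linalg.lstsq(A,Z[m],rcond=None)[0]; r=Z[m]-A@x
print("tilt",x,m.sum(),r.std(), "se",r.std()/np.sqrt(m.sum())/23)
for lo in range(-40,40,10):
    mm=m&(a>=lo)&(a<lo+10); print(lo,np.percentile(Z[mm],[50,80,90]).round(1))
```

```text
sides [np.float64(99.0), np.float64(91.0), np.float64(98.0), np.float64(83.0)] centre [ 562.2 -114.4] err [-1.7  0.8]
tilt [1.01131108e-02 1.86316686e-02 2.68875162e+02] 1012 4.198673286687555 se 0.005738441910928195
-40 [267.4 274.  275.1]
-30 [266.7 272.8 274.5]
-20 [267.7 274.2 275. ]
-10 [267.1 273.4 274.2]
0 [267.5 273.8 274.9]
10 [267.7 273.6 274.5]
20 [267.6 273.6 275. ]
30 [267.7 274.3 275.5]
```

Run:
```python
from rig import bot
s=bot.read_state(); print(s["clock"],s["ft_force"],s["ee_pos"])
bot.finish_job()
```

```text
19.55 [-0.63369796 -0.13318577 -1.28349969] [ 295.94578297 -511.3880779   388.6221988 ]
the job is handed in; nothing more can be done
```

The lamp head is now centred over the empty bore and level, and the robot has let go and backed off. I handed the job in at about 19.6 s.

- **Swing:** I gripped the outer arm 85 mm from the elbow, moved both lamp joints together until the head was over the bore at about (564, −115) mm, and released it.
- **Tilt:** I then pressed the head's raised outer edge down with the closed fingertips, from about 0.43 rad to level. The highest tool force I logged was about 9 N.
- **Position check:** The outline of the fins puts the head's centre 1.9 mm from the bore centre. The arm line gives 2 to 3.4 mm.
- **Tilt check:** A depth fit gives 0.01 rad ± 0.006 along the arm. The fin tops lie at about 274 mm all the way along, which is the height they should have when level.
- **Surroundings:** In the last pictures the spray can, engine block and the other items in view look unmoved. I judged this by eye and did not measure it.

**Disagreements:** My automatic fit of the elbow's dark ring in the last two pictures was poor. It put the elbow 2 to 8 mm too far from the post, so I placed the head from the bar line and the fin outline instead. The depth fit also showed a 0.019 rad slope across the arm, where the head cannot tilt. I put that down to depth noise.

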